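Put the spectacle case away in the sliding-cover desk box

ROBOT

A 6-joint arm with a two-finger parallel gripper is mounted at the origin on the work surface. World frame = base frame: x ahead of the robot, y to its left, z up, the work surface at z = 0. Lengths are in mm, angles in degrees, forces in N, time in s.
With the tool pointing down it reaches from about 325 to 925 mm from the base axis. Payload 3.1 kg.
Tool frame: the origin (TCP) lies at the centre of the arm's flange, where the gripper is bolted on; the fingertips stand 173 mm ahead of it and the grasp point (between the pads) lies env.grip_point_offset ahead of it (env.grip_point_offset is the distance from the TCP to the grasp point, in mm); z points along the fingers, y is the direction in which the jaws open and shut (so a half turn about z gives the same grasp; the last joint's range is limited). The gripper opens to 85 mm and grips with 20 to 120 N. Pads are 22 mm wide; open, the fingers measure 114 mm over their backs; the gripper's body (76 mm by 85 mm) begins 54 mm behind the grasp point. The pads swing forward as they close: fully open they stand 13 mm farther back than shut.
Start: joints at [-79.939, 12.427, 92.441, -0, 75.132, -6.429], TCP at [177.423, -599.301, 404.7] pointing down, gripper open.
Joint ranges: [-157.48, 157.48], [-44.54, 120.13], [17.64, 146.25], [-64.5, 244.5], [7.68, 150.69], [-147.95, 147.95]. Speed limits (degrees/s): [159.86, 159.86, 180, 180, 180, 180].

INTERFACE

Orientations are given as [roll, pitch, yaw] about the fixed x, y, z axes, in that order (R = Rz(yaw) Ry(pitch) Rx(roll)).
In Python, from cell import get_obs, vision, hand_in, env gives the robot as it stands.
- The arm moves only by the shell command python3 -m creep 'ROWS'. ROWS is text: rows parted by semicolons, each of 5 numbers parted by spaces: the finger opening in mm, from 0 to 85.4, then the shift along the tool's x, y, z in mm, then the turn about the tool's z in rad. A call has 1 to 12 rows; each row is the pose to reach, as a shift and turn from the pose commanded when the call began, along the tool's axes at that moment; what a row does not reach only later rows make up. A row lasts 1/10 s, in which the tool goes at most 50 mm and 8.59 degrees, less where a joint would pass 70% of its speed; a pose out of reach is approached as far as the arm can. A call with a gripper value outside its range is refused whole. The fingers move at their own pace and stop on an object; the grip force is fixed at half the most. Time passes only in rows, so rows that repeat a pose let the fingers close. It gives the time, the measured TCP pose, the force and the opening at its end, in the units of the state.
- get_obs(): the state, without advancing time (a new reading comes with each control period).
- vision.snapshot(name): name is "scene" or "top" or "wrist"; returns (picture, depth): 400x640x3 uint8, blue, green, red; 400x640 float32, mm along the optical axis (not along the pixel's ray), 0 where there is no reading.
- vision.get_calibration(name): a dict with "fx", "fy", "cx", "cy" (pixels), "k1" (the pictures are not rectified: a ray, as slopes to the right and down, at radius r is drawn at 1 + k1 r^2 times it, then the intrinsics apply), "cam_to_world" (4x4, takes a point from camera to world coordinates). Camera axes: x right, y down, z forward; pixel columns grow to the right and rows downward; lengths in mm; the calibration is good to about 2 mm. A picture is of the moment at which its call begins: read the wrist's pose just before it. get_calibration takes no time and is no camera call; for the wrist camera it gives the pose at the moment of the call.
- hand_in(): hands the job in, once; it reports no verdict.
The state is a dict: "clock": time; "joints": joint angles; "joint_vel": joint speeds; "tau": joint torques, N m; "position": TCP position; "eef_rot": TCP orientation; "contact_force": force on the tool from outside, world axes, zero at the start; "torque": the same for the moment, N m; "opening": finger opening in mm.
Only numpy, scipy, OpenCV 4.12 (cv2) and the standard library are available. Lean on these libraries where they do the work, as an engineer would, in place of code of your own. Each camera call takes 0.05 s, during which the arm holds its last target.

TASK

Put the navy spectacle case away in the dark wooden desk box: slide the cover open by its pull, then lower the case, lengthways in the box, onto the note pads inside until you feel it rest on them before you let go. The box may be nearly empty or fairly full, so neither drop the case nor press it down hard. Then slide the cover fully shut, and leave the mug, the mouse and the stapler where they are.

Things in the scene. Friction and masses are not known exactly. Their poses are not given: they have to be found in the camera images.
- desk_box: open-topped dark wooden desk box, fixed to the desk, 174 (its x) x 236 (its y) x 100 mm high; origin at the centre of its underside, on the desk, z up. Walls 10 mm thick. The rim is 100 mm above the desk on both long sides and at the +y end; the -y end wall is only 90 mm high, and the cover slides out over it, along the box's own -y
- box_floor (a point): centre of the box's inner floor, 8 mm above the desk; axes as the box's. Inside 154 (x) x 216 mm (y). A stack of A5 note pads, 146 x 206 mm, lies on the floor and nearly covers it; its top is level, anywhere from 17 to 41 mm above the desk (not reported), and gives a little under a push, about 4 N per mm for up to 5 mm
- cover (a joint): how far the wooden cover is slid open, m: 0 = shut, 0.205 = fully open (stops at both ends); up to 0.05 at the start. It moves along the box's own -y and stays where left (about 2 N friction). A 5 mm board in grooves, 90 to 95 mm above the desk, over the full width. Open by q mm, it uncovers the inside from y = 112 - q to y = 108 mm in the box's frame, and overhangs the desk past the -y end by q
- cover_pull (a point): centre of the pull, a raised dark wooden bar across the cover and fixed to it: 70 mm along the box's x, 16 mm along the slide direction, 22 mm high (95 to 117 mm above the desk). It lies on the box's centre line, at y = -88 mm in the box's frame when the cover is shut; axes as the box's
- case_center (a point): centre of the navy hard-shell spectacle case, a closed rounded box 150 (its x) x 58 (its y) x 46 mm high, about 0.16 kg, lying flat on the desk; the point is 23 mm above its underside, z up. Its long sides are flat and upright from 9 to 37 mm above its underside and can be gripped across its y. At the highest fill it ends 3 mm below the cover
- mug: blue mug, 80 mm across, 95 mm high, with a handle; origin at the centre of its underside. Leave alone
- mouse: black computer mouse, 60 x 108 x 36 mm; origin at the centre of its underside. Leave alone
- stapler: red and black stapler, 150 (its x) x 36 x about 48 mm high; origin at the centre of its underside. Leave alone

How it is judged:
By the outcome, as a careful person would: the job done as asked, in the order asked, and still so for the second after the job is handed in, with the robot touching nothing.
It also fails if it takes over 67 s, if anything falls off the work surface, if the arm or the gripper's body presses on something with over 40 N, if the wrist force passes 120 N, or if a joint passes its speed limit or range.

## Working session

There is one attempt and no reset: what is moved stays moved. The work goes in short steps, Python scripts to look and compute and a shell command to move; the robot and the scene stay as the last step left them, time stands still between calls to the robot, and variables do not carry over. Pictures are saved under pics/ and viewed, and the job is handed in when it is done.

```bash
ls; mkdir -p pics
python3 - <<'E'
from cell import get_obs, vision, env
import cv2, numpy as np
o=get_obs(); print(o['clock'],o['position'],o['eef_rot'],o['opening'],o['contact_force'],env.grip_point_offset)
for n in ("top","scene"):
    p,d=vision.snapshot(n); cv2.imwrite(f"pics/{n}0.png",p); np.savez(f"/tmp/{n}0.npz",p=p,d=d)
    c=vision.get_calibration(n); print(n,c)
E
```

```text
pics
0.0 [ 177.37346155 -598.87924836  403.35753767] [-1.7986266e+02 -1.6168234e-02  1.6490188e+01] 85.43231781641728 [-0.54469348 -0.30496686  0.44538449] 154.70000000000002
top {'fx': 397.9419166876952, 'fy': 397.9419166876952, 'cx': 326.7642761941494, 'cy': 200.61769125264001, 'k1': 0.013575849310031831, 'cam_to_world': array([[-1.91778865e-02, -9.86646902e-01,  1.61740838e-01,
         4.27264031e+02],
       [-9.99792943e-01,  2.00255705e-02,  3.61226958e-03,
        -7.89551647e+01],
       [-6.80298714e-03, -1.61638073e-01, -9.86826658e-01,
         9.31512952e+02],
       [ 0.00000000e+00,  0.00000000e+00,  0.00000000e+00,
         1.00000000e+00]])}
scene {'fx': 517.9827737732156, 'fy': 517.9827737732156, 'cx': 317.11782760072055, 'cy': 197.65939206693812, 'k1': 0.018003181066786368, 'cam_to_world': array([[-3.67261511e-02,  7.09381599e-01, -7.03867130e-01,
         1.28141669e+03],
       [ 9.99158717e-01,  3.89287602e-02, -1.29000310e-02,
        -7.64762180e+01],
       [ 1.82496301e-02, -7.03748746e-01, -7.10214512e-01,
         7.92125060e+02],
       [ 0.00000000e+00,  0.00000000e+00,  0.00000000e+00,
         1.00000000e+00]])}
```

View pics/top0.png

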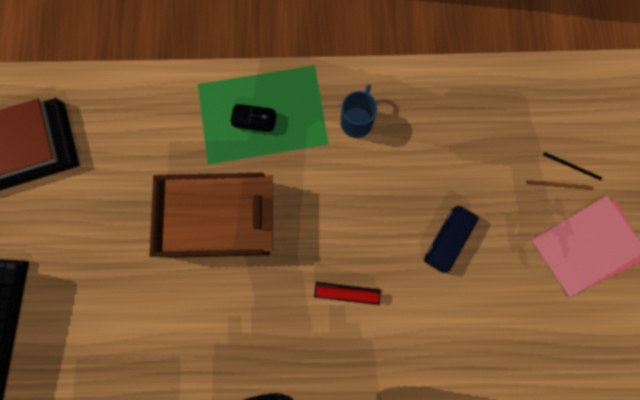

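View pics/scene0.png

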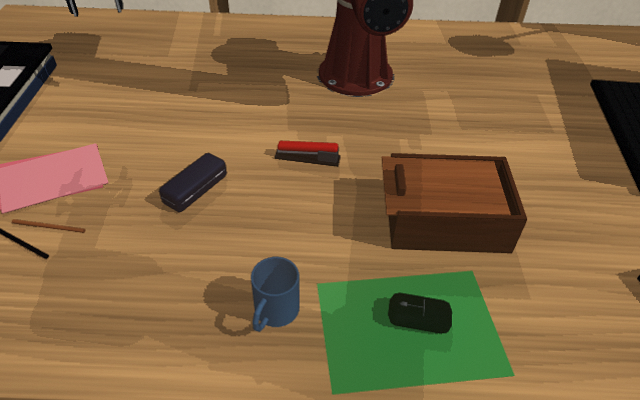

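The top view shows the box at about (150–272, 175–255) with its pull at (258,212) and a narrow open slot at its left. The case is at (451,239), the stapler at (348,293), the mug at (359,113) and the mouse at (254,118). Next I'll measure these.

```bash
cat > h.py <<'E'
import numpy as np, cv2
def ray(c,uv):
    uv=np.asarray(uv,float).reshape(-1,1,2)
    K=np.array([[c['fx'],0,c['cx']],[0,c['fy'],c['cy']],[0,0,1]])
    n=cv2.undistortPoints(uv,K,np.array([c['k1'],0,0,0,0.])).reshape(-1,2)
    return np.c_[n,np.ones(len(n))]
def plane(c,uv,z):
    T=c['cam_to_world']; r=ray(c,uv)@T[:3,:3].T; o=T[:3,3]
    return o+r*((z-o[2])/r[:,2])[:,None]
def depthpts(c,uv,d):
    T=c['cam_to_world']; return T[:3,3]+(ray(c,uv)*np.asarray(d)[:,None])@T[:3,:3].T
E
python3 - <<'E'
from cell import vision
from h import *
for n in ("top","scene"):
    z=np.load(f"/tmp/{n}0.npz"); p,d=z['p'],z['d']; c=vision.get_calibration(n)
    v,u=np.mgrid[0:400,0:640]; uv=np.c_[u.ravel(),v.ravel()]
    P=depthpts(c,uv,d.ravel()).reshape(400,640,3)
    np.save(f"/tmp/{n}P.npy",P)
    hsv=cv2.cvtColor(p,cv2.COLOR_BGR2HSV)
    for nm,(x,y) in dict(table=(480,330) if n=="top" else (150,270),cover=(210,215) if n=="top" else (450,185),case=(451,239) if n=="top" else (195,180)).items():
        print(n,nm,P[y,x].round(1),hsv[y,x],d[y,x])
    m=((P[...,2]>85)&(P[...,2]<125)&(d>0)).astype(np.uint8)
    x0,x1,y0,y1=(140,290,165,265) if n=="top" else (370,540,140,260)
    q=np.zeros_like(m);q[y0:y1,x0:x1]=m[y0:y1,x0:x1]
    cs,_=cv2.findContours(q,0,2); k=max(cs,key=cv2.contourArea)
    print('boxtop px',cv2.boundingRect(k),cv2.minAreaRect(plane(c,k.reshape(-1,2),100)[:,:2].astype(np.float32)))
    m=((hsv[...,0]>100)&(hsv[...,0]<135)&(hsv[...,1]>90)&(P[...,2]>12)&(P[...,2]<70)).astype(np.uint8)
    q=np.zeros_like(m); x0,x1,y0,y1=(415,490,195,285) if n=="top" else (150,240,140,220)
    q[y0:y1,x0:x1]=m[y0:y1,x0:x1]
    cs,_=cv2.findContours(q,0,2); k=max(cs,key=cv2.contourArea)
    for zz in (23,37,46):print('case',zz,cv2.contourArea(k),cv2.minAreaRect(plane(c,k.reshape(-1,2),zz)[:,:2].astype(np.float32)))
    pts=P[q>0]; top=pts[pts[:,2]>40]; print(pts[:,2].max(), top.mean(0), cv2.minAreaRect(top[:,:2].astype(np.float32)))
    x0,x1,y0,y1=(140,290,165,265) if n=="top" else (370,540,140,260)
    s=p[y0:y1,x0:x1]; cv2.imwrite(f"pics/{n}box.png",cv2.resize(s,None,fx=4.5,fy=4.5,interpolation=cv2.INTER_CUBIC))
E
```

```text
top table [ 279.1 -413.9   -2.5] [ 15 144 151] 896.5571
top cover [538.5 172.2  94.8] [ 11 185 117] 844.60767
top case [ 480.9 -349.3   44.6] [116 175  32] 882.92017
boxtop px (149, 172, 124, 85) ((541.5948486328125, 167.4432373046875), (173.89295959472656, 255.0565948486328), 0.25662052631378174)
case 23 1493.0 ((483.3751525878906, -356.3296813964844), (56.0679817199707, 147.44631958007812), 56.96022415161133)
case 37 1493.0 ((482.5104064941406, -352.055419921875), (55.203983306884766, 145.1741943359375), 56.96017837524414)
case 46 1493.0 ((481.9547119140625, -349.30767822265625), (54.64857864379883, 143.71359252929688), 56.96019744873047)
50.27042140870208 [ 481.54151362 -350.00567079   45.59679095] ((482.3126525878906, -350.94158935546875), (54.00544357299805, 143.26889038085938), 57.24092483520508)
scene table [ 706.8 -395.3    3.5] [ 16 138 139] 968.62427
scene cover [542.3 168.5  95.8] [ 11 174 129] 1011.61884
scene case [ 504.4 -346.    46.3] [130  50  46] 1080.1007
boxtop px (382, 153, 145, 72) ((550.3963623046875, 166.2845001220703), (189.9947052001953, 255.91786193847656), 0.33703744411468506)Traceback (most recent call last):
  File "<stdin>", line 19, in <module>
ValueError: max() iterable argument is empty
```

View pics/topbox.png

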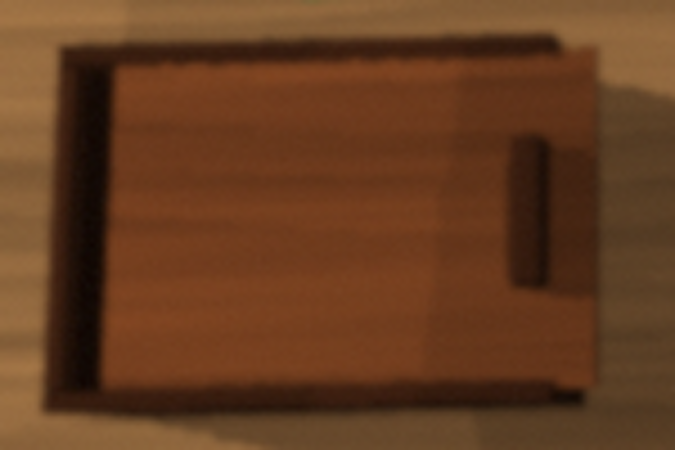

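Run:
```python
from cell import vision
from h import *
c=vision.get_calibration("top"); A=np.array
px=lambda l:A(l)/4.5+A([140,165])-0.4
print('rim',plane(c,px([(62,48),(45,410),(583,402),(557,38)]),100).round(1).tolist())
print('pull',plane(c,px([(513,135),(548,137),(548,288),(510,287)]),117).round(1).tolist())
print('cover edge',plane(c,px([(597,50),(595,388)]),95).round(1).tolist(), plane(c,px([(113,66),(100,388)]),95).round(1).tolist())
P=np.load("/tmp/topP.npy");S=np.load("/tmp/sceneP.npy")
for nm,Q in(('top',P),('scene',S)):
    def box(x0,x1,y0,y1,z0,z1):
        return Q[(Q[...,0]>x0)&(Q[...,0]<x1)&(Q[...,1]>y0)&(Q[...,1]<y1)&(Q[...,2]>z0)&(Q[...,2]<z1)]
    for n2,b in dict(case=(400,580,-450,-270,41,60),box=(430,660,0,320,97.5,106),pull=(480,600,0,120,110,130)).items():
        t=box(*b)
        if len(t): print(nm,n2,len(t),t.mean(0).round(1),cv2.minAreaRect(t[:,:2].astype(np.float32)),np.percentile(t[:,:2],[2,98],axis=0).round(1).tolist(), 'zmax' ,t[:,2].max())
z=np.load("/tmp/scene0.npz")['p'];s=z[140:260,370:540]; cv2.imwrite("pics/scenebox.png",cv2.resize(s,None,fx=4.5,fy=4.5,interpolation=cv2.INTER_CUBIC))
```

```text
rim [[626.1, 294.1, 100.0], [455.4, 293.1, 100.0], [454.0, 45.6, 100.0], [626.2, 58.8, 100.0]]
pull [[576.5, 76.0, 117.0], [575.3, 59.8, 117.0], [505.3, 59.3, 117.0], [506.1, 76.6, 117.0]]
cover edge [[621.1, 40.4, 95.0], [460.5, 40.8, 95.0]] [[618.0, 271.6, 95.0], [465.2, 270.4, 95.0]]
top case 1636 [ 482.6 -352.7   45.5] ((482.9327392578125, -353.35498046875), (57.06133270263672, 149.32614135742188), 56.614688873291016) [[419.9, -403.1], [546.1, -303.0]] zmax 50.27042140870208
top box 1585 [540.4 192.1  99.6] ((541.9157104492188, 168.19482421875), (173.6859588623047, 255.49188232421875), 0.3408243954181671) [[455.8, 57.2], [627.9, 294.2]] zmax 105.32743893013958
top pull 262 [541.1  69.8 116.4] ((541.5947875976562, 69.98834228515625), (68.6745834350586, 14.994744300842285), 0.47608524560928345) [[508.6, 62.7], [575.6, 77.3]] zmax 121.11882452270163
scene case 1315 [ 491.2 -355.8   46. ] ((486.32427978515625, -354.9219970703125), (61.92740249633789, 149.6251678466797), 55.93489456176758) [[425.3, -406.4], [552.5, -304.1]] zmax 50.9919416099259
scene box 2159 [551.8 183.4  99.7] ((543.4951171875, 166.9645233154297), (180.23812866210938, 255.3182373046875), 0.22742870450019836) [[457.4, 51.8], [630.2, 292.5]] zmax 105.80236835846881
scene pull 232 [548.2  68.6 117. ] ((544.4964599609375, 69.337646484375), (72.22114562988281, 16.36908531188965), 0.12658187747001648) [[511.3, 61.3], [579.4, 76.9]] zmax 120.58016569917356
```

View pics/scenebox.png

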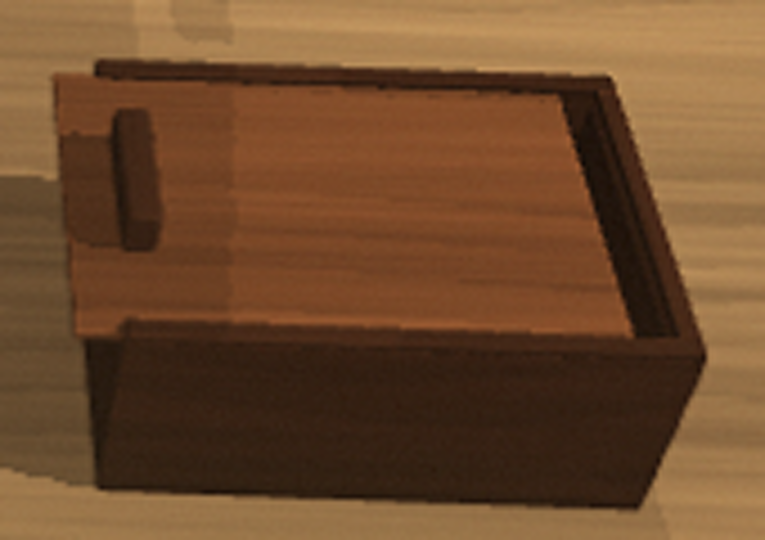

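```bash
cat > go.py <<'E'
import sys,numpy as np
from cell import get_obs
from scipy.spatial.transform import Rotation as R
def to(x,y,z,yaw):
    o=get_obs(); M=R.from_euler('xyz',o['eef_rot'],degrees=True).as_matrix(); 
    d=M.T@(np.array([x,y,z])-o['position']); t=-((yaw-o['eef_rot'][2]+180)%360-180)
    print('t',round(o['clock'],2),'pos',o['position'].round(1),'rot',o['eef_rot'].round(2),'open',round(o['opening'],1),'F',o['contact_force'].round(1))
    print('shift',d.round(1),'turn deg',round(t,2),'rad',round(np.radians(t),3))
to(*map(float,sys.argv[1:]))
E
python3 go.py 542 69.7 330 0.3
```

```text
t 0.1 pos [ 177.4 -598.9  403.5] rot [-1.7987e+02 -2.0000e-02  1.6490e+01] open 85.3 F [ 0.2 -0.4  0.3]
shift [ 539.4 -537.5   74.8] turn deg 16.19 rad 0.283
```

```bash
python3 -m creep '34 539 -537 0 0.283; 34 539 -537 0 0.283; 34 539 -537 0 0.283; 34 539 -537 0 0.283; 34 539 -537 0 0.283; 34 539 -537 0 0.283; 34 539 -537 0 0.283; 34 539 -537 0 0.283; 34 539 -537 0 0.283; 34 539 -537 0 0.283; 34 539 -537 0 0.283; 34 539 -537 0 0.283'; python3 go.py 542 69.7 330 0.3
```

```text
clock: 1.3
position: [465.1, -70.5, 404.5]
eef_rot: [180.0, 0.0, 0.3]
contact_force: [0.5, -0.0, 0.6]
opening: 34.2
t 1.3 pos [465.1 -70.5 404.5] rot [179.99   0.     0.28] open 34.2 F [ 0.5 -0.   0.6]
shift [  77.6 -139.8   74.5] turn deg -0.02 rad -0.0
```

```bash
python3 -m creep '34 77 -140 74 0; 34 77 -140 74 0; 34 77 -140 74 0; 34 77 -140 74 0; 34 77 -140 74 0; 34 77 -140 74 0;34 77 -140 74 0'; python3 go.py 542 69.7 277 0.3
python3 - <<'E'
from cell import vision
import cv2,numpy as np
from h import *
c=vision.get_calibration("wrist");p,d=vision.snapshot("wrist"); cv2.imwrite("pics/w1.png",p)
v,u=np.mgrid[0:400,0:640];P=depthpts(c,np.c_[u.ravel(),v.ravel()],d.ravel()).reshape(400,640,3)
t=P[(P[...,0]>480)&(P[...,0]<600)&(P[...,1]>30)&(P[...,1]<110)&(P[...,2]>110)&(P[...,2]<122)&(d>0)]
print(len(t)); 
if len(t): print(t.mean(0),np.percentile(t,[2,98],axis=0))
E
```

```text
clock: 2.0
position: [541.0, 66.9, 331.1]
eef_rot: [180.0, -0.0, 0.2]
contact_force: [-0.1, -0.4, -0.3]
opening: 34.1
t 2.0 pos [541.   66.9 331.1] rot [ 1.7997e+02 -2.0000e-02  2.3000e-01] open 34.1 F [-0.1 -0.4 -0.3]
shift [ 1.  -2.8 54.1] turn deg -0.07 rad -0.001
2109
[544.63600531  71.48140421 116.35215155] [[509.40947948  63.99060953 113.56618909]
 [576.03800556  79.04605805 117.88111651]]
```

View pics/w1.png

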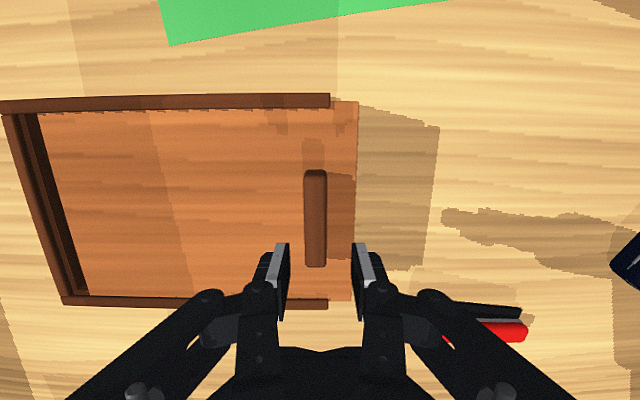

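The pull is at (315,218) in the wrist view, midway between the finger tips at (283,245) and (360,245). Its measured y is about 70. I'll descend.

```bash
python3 go.py 542 70 277 0.3
```

```text
t 2.05 pos [541.   66.7 331.4] rot [ 1.7998e+02 -6.0000e-02  2.0000e-01] open 33.6 F [-0.1  0.2  0.7]
shift [ 0.9 -3.3 54.4] turn deg -0.1 rad -0.002
```

```bash
python3 -m creep '34 1 -3 20 0; 34 1 -3 35 0; 34 1 -3 45 0; 34 1 -3 52 0; 34 1 -3 54 0; 34 1 -3 54 0;34 1 -3 54 0'; python3 go.py 542 70 271 0.3
```

```text
clock: 2.75
position: [542.5, 70.8, 277.3]
eef_rot: [180.0, -0.1, 0.3]
contact_force: [0.9, 0.2, 0.9]
opening: 33.8
t 2.75 pos [542.5  70.8 277.3] rot [ 1.8e+02 -6.0e-02  2.7e-01] open 33.8 F [0.9 0.2 0.9]
shift [-0.5  0.8  6.3] turn deg -0.03 rad -0.0
```

```bash
python3 -m creep '34 0 0 2 0; 8 0 0 2 0; 8 0 0 2 0; 8 0 0 2 0; 8 0 0 2 0; 8 0 0 2 0'; python3 go.py 542 -117 275 0.3
```

```text
clock: 3.35
position: [542.2, 70.8, 275.2]
eef_rot: [-180.0, -0.0, 0.3]
contact_force: [-1.4, 0.0, 4.0]
opening: 14.6
t 3.35 pos [542.2  70.8 275.2] rot [-1.8e+02 -2.0e-02  2.8e-01] open 14.6 F [-1.4  0.   4. ]
shift [ -1.1 187.8   0.2] turn deg -0.02 rad -0.0
```

```bash
python3 -m creep '8 0 10 0 0; 8 0 30 0 0; 8 0 50 0 0; 8 0 70 0 0; 8 0 90 0 0; 8 0 110 0 0; 8 0 130 0 0; 8 0 150 0 0; 8 0 165 0 0; 8 0 176 0 0; 8 0 180 0 0; 8 0 180 0 0'; python3 go.py 542 -117 275 0.3
```

```text
clock: 4.55
position: [543.1, -110.4, 275.2]
eef_rot: [179.9, -0.0, 0.3]
contact_force: [-1.2, -1.9, 4.9]
opening: 14.6
t 4.55 pos [ 543.1 -110.4  275.2] rot [ 1.7988e+02 -3.0000e-02  2.6000e-01] open 14.6 F [-1.2 -1.9  4.9]
shift [-1.2  6.6  0.2] turn deg -0.04 rad -0.001
```

```bash
python3 -m creep '8 0 2 0 0; 8 0 4 0 0; 8 0 5 0 0; 8 0 5 0 0; 8 0 5 0 0'; python3 go.py 542 -117 275 0.3
```

```text
clock: 5.05
position: [543.2, -114.2, 275.1]
eef_rot: [180.0, -0.0, 0.3]
contact_force: [-1.2, 1.3, 5.6]
opening: 14.5
t 5.05 pos [ 543.2 -114.2  275.1] rot [ 1.7998e+02 -3.0000e-02  3.0000e-01] open 14.5 F [-1.2  1.3  5.6]
shift [-1.2  2.8  0.1] turn deg -0.0 rad -0.0
```

```bash
python3 -m creep '8 0 1 0 0; 8 0 2 0 0; 8 0 3 0 0; 8 0 3 0 0'; python3 go.py 542 -117 275 0.3
```

```text
clock: 5.45
position: [543.2, -115.7, 275.1]
eef_rot: [-179.8, -0.0, 0.3]
contact_force: [-0.4, 6.9, 6.9]
opening: 14.5
t 5.45 pos [ 543.2 -115.7  275.1] rot [-1.7976e+02 -1.0000e-02  2.6000e-01] open 14.5 F [-0.4  6.9  6.9]
shift [-1.2  1.3  0.1] turn deg -0.04 rad -0.001
```

Force has risen to 7 N, so the cover is at its open stop. I'll release, lift and move to the case.

```bash
python3 -m creep '36 0 -1 0 0; 36 0 -1 0 0; 36 0 -1 0 0; 36 0 -1 -10 0; 36 0 -1 -40 0; 85 0 -1 -85 0; 85 0 -1 -85 0; 85 0 -1 -85 0'; python3 go.py 483.5 -353.7 280 146.8
```

```text
clock: 6.25
position: [543.7, -116.7, 362.4]
eef_rot: [179.9, -0.3, 0.3]
contact_force: [-0.8, -0.1, -0.9]
opening: 77.6
t 6.25 pos [ 543.7 -116.7  362.4] rot [179.89  -0.27   0.26] open 77.6 F [-0.8 -0.1 -0.9]
shift [-61.7 236.6  82.6] turn deg -146.54 rad -2.558
```

```bash
python3 -m creep '85 -62 237 0 -1.78; 85 -62 237 0 -1.78; 85 -62 237 0 -1.78; 85 -62 237 0 -1.78; 85 -62 237 0 -1.78; 85 -62 237 0 -1.78; 85 -62 237 0 -1.78; 85 -62 237 0 -1.78; 85 -62 237 0 -1.78; 85 -62 237 0 -1.78; 85 -62 237 0 -1.78; 85 -62 237 0 -1.78'; python3 go.py 483.5 -353.7 280 146.8
```

```text
clock: 7.45
position: [481.5, -353.2, 357.8]
eef_rot: [-179.9, -0.2, 101.0]
contact_force: [-0.0, 0.7, -0.0]
opening: 84.8
t 7.45 pos [ 481.5 -353.2  357.8] rot [-1.7987e+02 -1.6000e-01  1.0105e+02] open 84.8 F [-0.   0.7 -0. ]
shift [-1.1  2.  77.8] turn deg -45.75 rad -0.798
```

```bash
python3 -m creep '85 0 1 20 -0.799; 85 0 1 40 -0.799; 85 0 1 60 -0.799; 85 0 1 60 -0.799; 85 0 1 60 -0.799; 85 0 1 60 -0.799; 85 0 1 60 -0.799; 85 0 1 60 -0.799'
python3 - <<'E'
from cell import vision
import cv2,numpy as np
from h import *
c=vision.get_calibration("wrist");p,d=vision.snapshot("wrist"); cv2.imwrite("pics/w2.png",p)
v,u=np.mgrid[0:400,0:640];P=depthpts(c,np.c_[u.ravel(),v.ravel()],d.ravel()).reshape(400,640,3)
hsv=cv2.cvtColor(p,cv2.COLOR_BGR2HSV)
m=(P[...,0]>380)&(P[...,0]<600)&(P[...,1]>-460)&(P[...,1]<-250)&(P[...,2]>43)&(P[...,2]<60)&(d>0)
t=P[m]
print(len(t),t.mean(0),cv2.minAreaRect(t[:,:2].astype(np.float32)))
E
python3 go.py 483.5 -353.7 181 146.8
```

```text
clock: 8.25
position: [482.7, -353.0, 298.5]
eef_rot: [180.0, -0.1, 146.4]
contact_force: [0.7, -0.6, 0.6]
opening: 84.8
10107 [ 476.08002768 -348.91229086   45.17581311] ((482.2015075683594, -352.98284912109375), (53.184165954589844, 144.80050659179688), 57.40214920043945)
t 8.3 pos [ 482.8 -353.2  298.9] rot [ 1.7999e+02 -9.0000e-02  1.4642e+02] open 85.1 F [ 0.8 -0.1 -0. ]
shift [-1.100e+00 -1.000e-01  1.179e+02] turn deg -0.38 rad -0.007
```

View pics/w2.png

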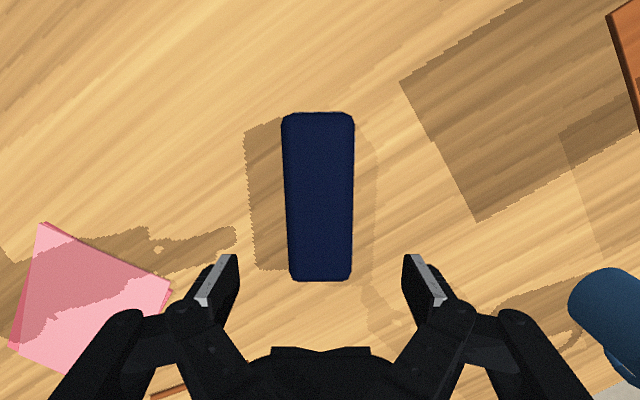

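The wrist view shows the case centred at (319,197), between the pads at (225,275) and (420,275), and aligned with them. I'll descend.

```bash
python3 -m creep '85 -1 0 30 -0.005; 85 -1 0 60 -0.005; 85 -1 0 85 -0.005; 85 -1 0 100 -0.005; 85 -1 0 110 -0.005; 85 -1 0 115 -0.005; 85 -1 0 118 -0.005; 85 -1 0 118 -0.005;85 -1 0 118 -0.005'; python3 go.py 483.5 -353.7 181 146.8
```

```text
clock: 9.2
position: [484.4, -354.3, 182.8]
eef_rot: [-180.0, 0.1, 146.8]
contact_force: [0.4, 0.3, 0.1]
opening: 85.2
t 9.2 pos [ 484.4 -354.3  182.8] rot [-1.7998e+02  1.1000e-01  1.4678e+02] open 85.2 F [0.4 0.3 0.1]
shift [ 1.1 -0.   1.8] turn deg -0.02 rad -0.0
```

```bash
python3 -m creep '70 0 0 0 0; 50 0 0 0 0; 50 0 0 0 0; 50 0 0 0 0; 50 0 0 0 0; 50 0 0 0 0'; python3 go.py 483.5 -353.7 181 146.8;  python3 - <<'E'
from cell import vision
import cv2
p,d=vision.snapshot("wrist"); cv2.imwrite("pics/w3.png",p)
E
```

```text
clock: 9.8
position: [484.4, -354.3, 182.7]
eef_rot: [-180.0, 0.1, 146.8]
contact_force: [0.8, -0.3, 5.1]
opening: 57.0
t 9.8 pos [ 484.4 -354.3  182.7] rot [-1.7998e+02  1.0000e-01  1.4678e+02] open 57.0 F [ 0.8 -0.3  5.1]
shift [ 1.1 -0.   1.7] turn deg -0.02 rad -0.0
```

View pics/w3.png

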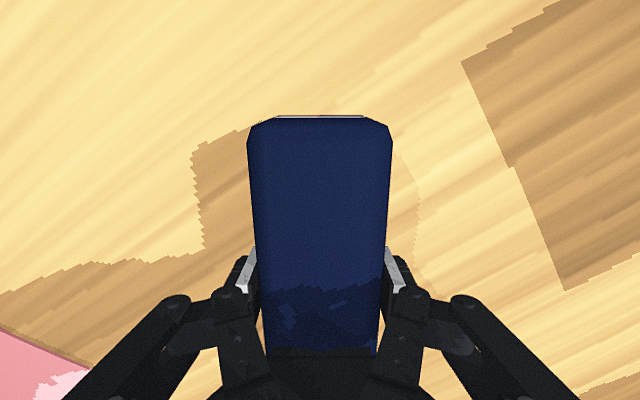

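The case is gripped squarely, with an opening of 57 mm against its 58 mm width. I'll lift.

```bash
python3 -m creep '50 0 0 -5 0; 50 0 0 -15 0; 50 0 0 -40 0; 50 0 0 -75 0; 50 0 0 -115 0; 50 0 0 -155 0; 50 0 0 -180 0; 50 0 0 -180 0; 50 0 0 -180 0'; python3 go.py 542 184.5 362 90.3
```

```text
clock: 10.75
position: [483.6, -353.5, 361.2]
eef_rot: [180.0, -0.0, 146.8]
contact_force: [0.2, -0.5, -2.5]
opening: 57.1
t 10.75 pos [ 483.6 -353.5  361.2] rot [ 1.7999e+02 -3.0000e-02  1.4677e+02] open 57.1 F [ 0.2 -0.5 -2.5]
shift [246.  482.1  -0.6] turn deg 56.47 rad 0.986
```

```bash
python3 -m creep '50 8 16 0 0.05; 50 25 49 0 0.1; 50 45 88 0 0.2; 50 65 127 0 0.3; 50 85 167 0 0.4; 50 105 206 0 0.5; 50 125 245 0 0.6; 50 145 284 0 0.7; 50 165 323 0 0.8; 50 185 362 0 0.88; 50 205 402 0 0.95; 50 222 435 0 0.985'; python3 go.py 542 184.5 300 90.3
```

```text
clock: 11.95
position: [535.1, 133.8, 357.9]
eef_rot: [-179.6, 0.0, 90.3]
contact_force: [0.3, -0.4, -2.6]
opening: 57.2
t 11.95 pos [535.1 133.8 357.9] rot [-1.7963e+02  2.0000e-02  9.0270e+01] open 57.2 F [ 0.3 -0.4 -2.6]
shift [50.7  7.5 57.9] turn deg -0.03 rad -0.001
```

```bash
python3 -m creep '50 30 5 0 0; 50 45 7 0 0; 50 50 7 10 0; 50 50 7 30 0; 50 50 7 44 0; 50 50 7 50 0; 50 50 7 50 0; 50 50 7 50 0'; python3 go.py 542 184.5 250 90.3;  python3 - <<'E'
from cell import vision
import cv2
from h import *
for n in ("wrist","top"):
    c=vision.get_calibration(n);p,d=vision.snapshot(n); cv2.imwrite(f"pics/{n}4.png",p)
    np.savez(f"/tmp/{n}4.npz",p=p,d=d,T=c['cam_to_world'])
E
```

```text
clock: 12.75
position: [543.6, 181.1, 311.8]
eef_rot: [180.0, 0.0, 90.3]
contact_force: [-0.4, -0.0, -1.1]
opening: 57.5
t 12.75 pos [543.6 181.1 311.8] rot [179.99   0.    90.28] open 57.5 F [-0.4 -0.  -1.1]
shift [ 3.4 -1.6 61.8] turn deg -0.02 rad -0.0
```

View pics/wrist4.png

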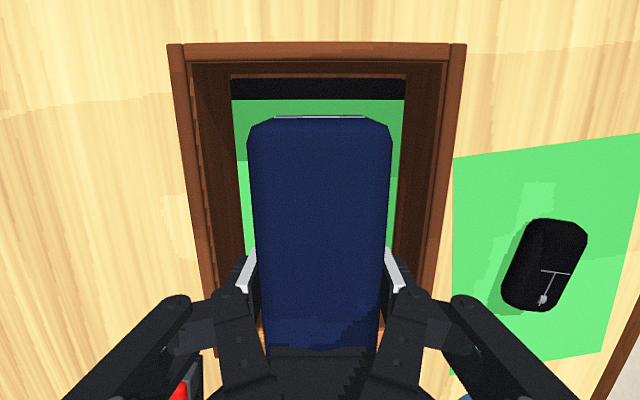

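View pics/top4.png

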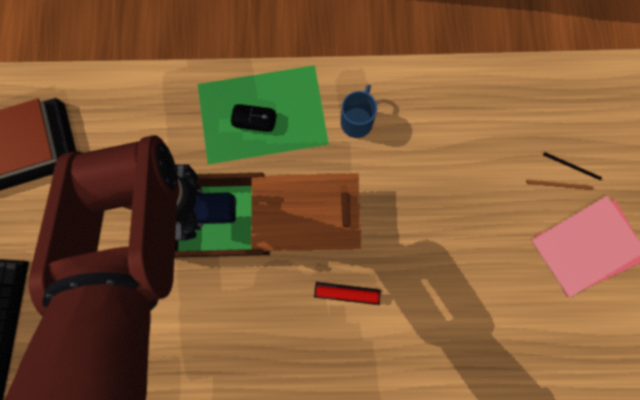

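The wrist view shows the case over the green pads. It is centred between the walls at (167–465) and square to the box, and the cover is fully out. I'll read the pad height from depth.

Run:
```python
from cell import vision
from h import *
for n in("wrist","top"):
    z=np.load(f"/tmp/{n}4.npz");p,d=z['p'],z['d']; c=dict(vision.get_calibration(n));c['cam_to_world']=z['T']
    v,u=np.mgrid[0:400,0:640];P=depthpts(c,np.c_[u.ravel(),v.ravel()],d.ravel()).reshape(400,640,3)
    h=cv2.cvtColor(p,cv2.COLOR_BGR2HSV)
    g=(h[...,0]>45)&(h[...,0]<75)&(h[...,1]>80)&(d>0)&(P[...,0]>470)&(P[...,0]<615)&(P[...,1]>80)&(P[...,1]<290)
    t=P[g];print(n,'pads',len(t),np.median(t,axis=0).round(1),np.percentile(t,[3,97],axis=0).round(1).tolist())
    k=(h[...,0]>105)&(h[...,0]<130)&(h[...,1]>90)&(d>0)&(P[...,0]>490)&(P[...,0]<595)&(P[...,1]>80)&(P[...,1]<290)&(P[...,2]>150)
    t=P[k];print('case',len(t),np.percentile(t,[2,50,98],axis=0).round(1).tolist())
    r=P[(P[...,2]>98)&(P[...,2]<104)&(P[...,0]>440)&(P[...,0]<645)&(P[...,1]>30)&(P[...,1]<310)]
    print('rim',np.percentile(r,[1,99],axis=0).round(1).tolist())
```

```text
wrist pads 5425 [537.5 252.8  24.5] [[471.0, 136.9, 23.2], [612.4, 265.4, 26.1]]
case 29893 [[516.8, 156.8, 167.7], [542.9, 216.9, 174.4], [569.1, 257.1, 175.9]]
rim [[454.3, 129.4, 98.1], [626.6, 296.9, 101.1]]
top pads 2457 [511.4 149.2  24.8] [[472.3, 103.2, 21.7], [611.3, 250.0, 151.1]]
case 1074 [[517.1, 108.0, 162.5], [541.2, 142.3, 175.0], [567.6, 176.2, 274.4]]
rim [[455.4, 49.8, 98.0], [628.7, 238.8, 103.0]]
```

```bash
python3 -m creep '50 2 -1 10 0; 50 2 -1 30 0; 50 2 -1 50 0; 50 2 -1 68 0; 50 2 -1 80 0; 50 2 -1 88 0; 50 2 -1 92 0; 50 2 -1 92 0;50 2 -1 92 0; 50 2 -1 92 0'; python3 go.py 542 184.5 207 90.3
```

```text
clock: 13.85
position: [542.9, 183.8, 220.7]
eef_rot: [179.9, -0.0, 90.3]
contact_force: [-0.5, -0.2, -1.7]
opening: 57.1
t 13.85 pos [542.9 183.8 220.7] rot [ 1.7989e+02 -2.0000e-02  9.0340e+01] open 57.1 F [-0.5 -0.2 -1.7]
shift [ 0.7 -0.9 13.7] turn deg 0.04 rad 0.001
```

```bash
python3 -m creep '50 0 0 3 0; 50 0 0 6 0; 50 0 0 9 0; 50 0 0 11 0;50 0 0 11 0; 50 0 0 11 0'; python3 go.py 542 184.5 207 90.3
```

```text
clock: 14.45
position: [542.3, 183.7, 208.5]
eef_rot: [-180.0, 0.0, 90.3]
contact_force: [-0.8, 0.0, -2.8]
opening: 57.2
t 14.45 pos [542.3 183.7 208.5] rot [-179.98    0.     90.34] open 57.2 F [-0.8  0.  -2.8]
shift [ 0.8 -0.3  1.5] turn deg 0.04 rad 0.001
```

```bash
python3 -m creep '50 0 0 1 0; 50 0 0 1 0; 50 0 0 1 0'
```

```text
clock: 14.75
position: [542.3, 183.7, 207.8]
eef_rot: [180.0, -0.0, 90.3]
contact_force: [-0.2, -0.2, -1.7]
opening: 57.4
```

```bash
python3 -m creep '50 0 0 1 0; 50 0 0 1 0; 50 0 0 1 0'
```

```text
clock: 15.05
position: [542.4, 183.7, 207.0]
eef_rot: [180.0, -0.0, 90.3]
contact_force: [-1.3, -0.4, 0.6]
opening: 57.4
```

```bash
python3 -m creep '50 0 0 0.5 0; 50 0 0 0.5 0; 50 0 0 0.5 0'; python3 -m creep '50 0 0 0 0; 50 0 0 0 0'
```

```text
clock: 15.35
position: [542.4, 183.7, 206.6]
eef_rot: [180.0, -0.0, 90.3]
contact_force: [-1.4, -0.3, 2.2]
opening: 57.6
clock: 15.55
position: [542.4, 183.7, 206.4]
eef_rot: [180.0, -0.0, 90.3]
contact_force: [-0.8, 0.4, 2.5]
opening: 57.4
```

The case is resting on the pads: the vertical force rose about 4.3 N from the hanging baseline, steadily as it went down. I'll release it.

```bash
python3 -m creep '62 0 0 0 0; 66 0 0 0 0; 72 0 0 0 0; 76 0 0 0 0; 76 0 0 0 0; 76 0 0 0 0; 76 0 0 -10 0; 76 0 0 -30 0; 76 0 0 -60 0; 76 0 0 -100 0; 76 0 0 -135 0; 76 0 0 -135 0'; python3 go.py 542 -115 360 0.3
python3 - <<'E'
from cell import vision
import cv2
from h import *
n="wrist"
c=vision.get_calibration(n);p,d=vision.snapshot(n); cv2.imwrite(f"pics/{n}5.png",p)
v,u=np.mgrid[0:400,0:640];P=depthpts(c,np.c_[u.ravel(),v.ravel()],d.ravel()).reshape(400,640,3)
h=cv2.cvtColor(p,cv2.COLOR_BGR2HSV)
k=(h[...,0]>105)&(h[...,0]<130)&(h[...,1]>90)&(d>0)&(P[...,0]>470)&(P[...,0]<615)&(P[...,1]>80)&(P[...,1]<290)&(P[...,2]<110)
t=P[k];print('case',len(t),np.percentile(t,[1,50,99],axis=0).round(1).tolist())
E
```

```text
clock: 16.75
position: [544.8, 184.3, 349.1]
eef_rot: [179.2, -0.2, 90.3]
contact_force: [1.2, -0.0, 0.4]
opening: 75.9
t 16.75 pos [544.8 184.3 349.1] rot [ 1.7922e+02 -1.6000e-01  9.0350e+01] open 75.9 F [ 1.2 -0.   0.4]
shift [-299.2   -4.4  -11.8] turn deg 90.05 rad 1.572
case 9364 [[513.9, 117.4, 60.1], [541.6, 198.5, 69.6], [568.7, 260.9, 71.4]]
```

View pics/wrist5.png

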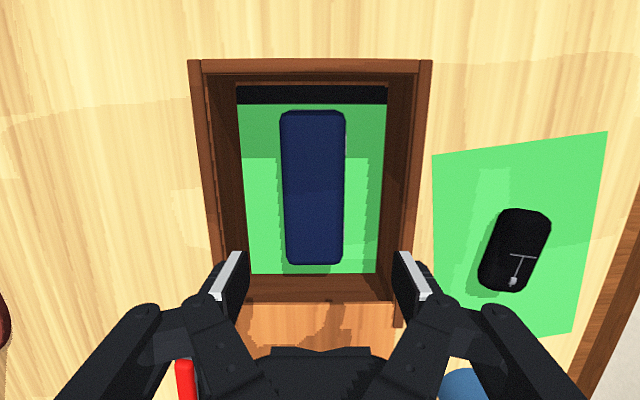

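The case lies flat on the pads, with its top at about 70 mm, at (312,187) and clear of all the walls. Now back to the pull.

```bash
python3 -m creep '60 -299 -4 0 1.572; 40 -299 -4 0 1.572; 36 -299 -4 0 1.572; 36 -299 -4 0 1.572; 36 -299 -4 0 1.572; 36 -299 -4 0 1.572; 36 -299 -4 0 1.572; 36 -299 -4 0 1.572; 36 -299 -4 0 1.572; 36 -299 -4 0 1.572; 36 -299 -4 0 1.572; 36 -299 -4 0 1.572'; python3 -m creep '36 0 0 0 0; 36 0 0 0 0; 36 0 0 0 0'
python3 - <<'E'
from cell import vision
import cv2
from h import *
n="wrist"
c=vision.get_calibration(n);p,d=vision.snapshot(n); cv2.imwrite(f"pics/{n}6.png",p)
v,u=np.mgrid[0:400,0:640];P=depthpts(c,np.c_[u.ravel(),v.ravel()],d.ravel()).reshape(400,640,3)
t=P[(P[...,0]>480)&(P[...,0]<600)&(P[...,1]>-180)&(P[...,1]<-60)&(P[...,2]>110)&(P[...,2]<122)&(d>0)]
print(len(t),t.mean(0),np.percentile(t,[2,98],axis=0))
E
python3 go.py 542.5 -115.5 275 0.3
```

```text
clock: 18.0
position: [539.4, -115.2, 339.8]
eef_rot: [-179.9, 0.2, 0.3]
contact_force: [-0.6, 0.4, 0.2]
opening: 35.9
clock: 18.3
position: [540.0, -115.3, 341.0]
eef_rot: [-180.0, 0.0, 0.3]
contact_force: [0.3, -0.4, 1.0]
opening: 35.9
1970 [ 545.74704749 -113.76394093  116.35174752] [[ 510.45514935 -121.406778    113.54774613]
 [ 576.87097064 -106.0388412   117.86142553]]
t 18.35 pos [ 540.  -115.3  341.1] rot [-1.7999e+02  1.0000e-02  3.0000e-01] open 35.6 F [-0.3 -0.5 -0.2]
shift [ 2.5  0.2 66.1] turn deg 0.0 rad 0.0
```

View pics/wrist6.png

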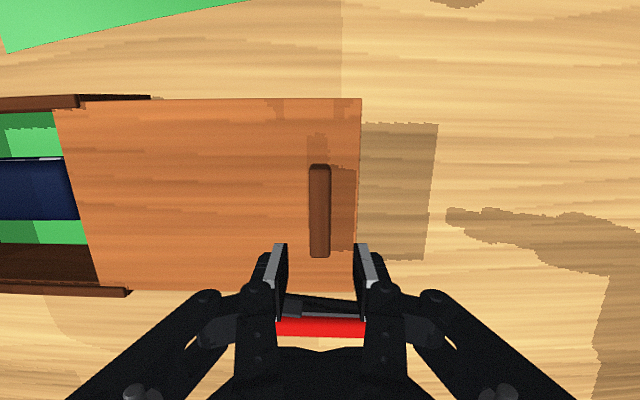

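The pull at (320,210) is centred between the fingers. I'll descend, grip and slide it shut.

```bash
python3 -m creep '36 2 0 20 0; 36 2 0 40 0; 36 2 0 54 0; 36 2 0 62 0; 36 2 0 65 0; 36 2 0 65 0; 36 2 0 65 0; 8 2 0 65 0; 8 2 0 65 0; 8 2 0 65 0; 8 2 0 65 0; 8 2 0 65 0'; python3 go.py 542.5 89.5 275 0.3
```

```text
clock: 19.55
position: [542.5, -115.0, 277.4]
eef_rot: [-180.0, -0.1, 0.3]
contact_force: [-0.1, 3.9, 6.1]
opening: 14.0
t 19.55 pos [ 542.5 -115.   277.4] rot [-1.7996e+02 -9.0000e-02  2.7000e-01] open 14.0 F [-0.1  3.9  6.1]
shift [   0.9 -204.5    2.6] turn deg -0.03 rad -0.001
```

```bash
python3 -m creep '8 0 -10 0 0; 8 0 -30 0 0; 8 0 -50 0 0; 8 0 -70 0 0; 8 0 -90 0 0; 8 0 -110 0 0; 8 0 -130 0 0; 8 0 -150 0 0; 8 0 -170 0 0; 8 0 -185 0 0; 8 0 -195 0 0; 8 0 -198 0 0'; python3 -m creep '8 0 0 0 0; 8 0 0 0 0'; python3 go.py 542.5 89.5 275 0.3
```

```text
clock: 20.75
position: [541.5, 83.4, 277.4]
eef_rot: [179.9, -0.1, 0.4]
contact_force: [-2.5, -2.5, 6.3]
opening: 14.4
clock: 20.95
position: [541.5, 83.3, 277.4]
eef_rot: [-180.0, -0.1, 0.3]
contact_force: [-2.9, 1.2, 6.4]
opening: 13.9
t 20.95 pos [541.5  83.3 277.4] rot [-1.7998e+02 -1.0000e-01  2.9000e-01] open 13.9 F [-2.9  1.2  6.4]
shift [ 1.1 -6.2  2.4] turn deg -0.01 rad -0.0
```

```bash
python3 -m creep '8 0 -2 0 0; 8 0 -4 0 0; 8 0 -6 0 0; 8 0 -6 0 0'; python3 -m creep '8 0 -1 0 0; 8 0 -2 0 0; 8 0 -2 0 0; 8 0 -2 0 0'
```

```text
clock: 21.35
position: [541.5, 88.7, 277.4]
eef_rot: [179.9, -0.1, 0.3]
contact_force: [-1.8, -1.0, 7.0]
opening: 14.3
clock: 21.75
position: [541.5, 90.5, 277.4]
eef_rot: [179.9, -0.1, 0.3]
contact_force: [-1.6, -1.0, 7.3]
opening: 14.4
```

```bash
python3 -m creep '8 0 -1 0 0; 8 0 -2 0 0; 8 0 -2 0 0; 8 0 -2 0 0'; python3 -m creep '8 0 -1 0 0; 8 0 -2 0 0; 8 0 -2 0 0; 8 0 -2 0 0'
```

```text
clock: 22.15
position: [541.5, 91.2, 277.4]
eef_rot: [179.7, -0.1, 0.3]
contact_force: [-2.3, -6.7, 6.9]
opening: 14.2
clock: 22.55
position: [541.6, 91.9, 277.4]
eef_rot: [179.5, -0.0, 0.4]
contact_force: [-2.2, -11.6, 7.9]
opening: 14.2
```

The cover is at its shut stop (force −11.6 N after 206 mm of travel). I'll release and lift.

```bash
python3 -m creep '36 0 0 0 0; 36 0 0 0 0; 36 0 3 0 0; 36 0 3 0 0; 36 0 3 -15 0; 36 0 3 -45 0; 36 0 3 -85 0; 36 -30 100 -120 0; 36 -30 145 -120 0; 36 -60 190 -120 0; 36 -60 230 -120 0; 36 -60 250 -120 0'; python3 -m creep '36 -100 100 0 0;36 -100 100 0 0;36 -100 100 0 0;36 -100 100 0 0;36 -100 100 0 0'; python3 go.py 542.5 89.5 275 0.3;  python3 - <<'E'
from cell import vision
import cv2
from h import *
for n in ("top","scene"):
    c=vision.get_calibration(n);p,d=vision.snapshot(n); cv2.imwrite(f"pics/{n}7.png",p)
    v,u=np.mgrid[0:400,0:640];P=depthpts(c,np.c_[u.ravel(),v.ravel()],d.ravel()).reshape(400,640,3)
    t=P[(P[...,0]>480)&(P[...,0]<600)&(P[...,1]>30)&(P[...,1]<130)&(P[...,2]>110)&(P[...,2]<122)&(d>0)]
    print(n,len(t),t.mean(0).round(1),np.percentile(t,[2,98],axis=0).round(1))
E
```

```text
clock: 23.75
position: [482.7, -147.8, 397.8]
eef_rot: [179.9, -0.1, 0.3]
contact_force: [1.6, 0.7, -0.0]
opening: 35.7
clock: 24.25
position: [383.7, -247.5, 397.0]
eef_rot: [180.0, -0.1, 0.1]
contact_force: [0.8, 0.2, 0.1]
opening: 35.6
t 24.25 pos [ 383.7 -247.5  397. ] rot [ 1.7997e+02 -1.0000e-01  1.2000e-01] open 35.6 F [0.8 0.2 0.1]
shift [ 159.3 -336.7  122.1] turn deg -0.18 rad -0.003
top 272 [541.8  90.2 116.5] [[508.1  82.7 112.6]
 [575.7  98.1 119.4]]
scene 236 [547.7  88.3 117. ] [[510.6  81.2 110.9]
 [578.7  96.5 120.4]]
```

View pics/top7.png

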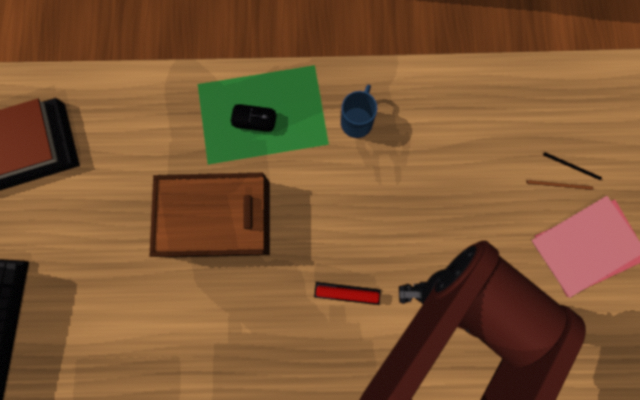

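View pics/scene7.png

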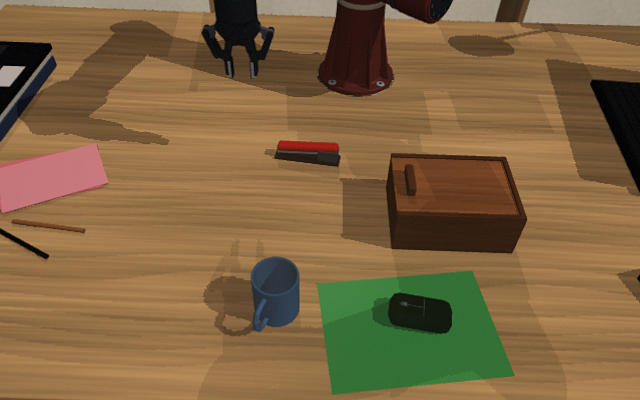

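The top view shows the cover shut flush, with no slot at its left and the pull at (248,212). The stapler (348,293), mug (359,113) and mouse (254,118) haven't moved, and the gripper is clear of everything. I'll hand in.

```bash
python3 -m creep '36 0 0 0 0; 36 0 0 0 0; 36 0 0 0 0'; python3 -c "
from cell import hand_in; print(hand_in())"
```

```text
clock: 24.65
position: [384.6, -246.3, 395.8]
eef_rot: [-180.0, 0.0, 0.4]
contact_force: [0.0, 0.4, 0.4]
opening: 36.2
the job is handed in; nothing more can be done
None
```

The spectacle case is put away in the desk box with the cover shut, and I handed the job in at 24.7 s of the 67 s allowed.

- **Opening:** I pulled the cover by its pull until it met its open stop, at about 7 N.
- **Placing:** I lowered the case lengthways, the last few millimetres in small steps, and let go once the vertical force had risen about 4 N. The wrist camera put the pads at about 24.5 mm. After release the case lay flat with its top at about 70 mm, as expected for a 46 mm case on those pads.
- **Closing:** I slid the cover shut until it met its stop, at about 12 N.
- **Last checks:** The pull ended at y ≈ 88 to 90 mm, where I expected it when shut (88 to 89.5 mm). The pictures show no gap at the cover's end. The mug, mouse and stapler look unmoved, and the gripper is clear of everything.
- **Small disagreements:** The top and scene cameras differed by about 2 mm in y and up to 6 mm in the mean x of the pull. The gripper read 14 to 14.6 mm on the 16 mm pull. Neither affected the result, and no check failed.

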